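# Load a flan mould into the drop-door steam oven

### The arm

A 6-joint arm with a two-finger parallel gripper is mounted at the origin on the work surface. World frame = base frame: x ahead of the robot, y to its left, z up, the work surface at z = 0. Lengths are in m, angles in degrees, forces in N, time in s.
With the tool pointing down it reaches from about 0.3 to 0.75 m from the base axis. Payload 8.5 kg.
Tool frame: the origin (TCP) lies midway between the tips of the shut fingers; the grasp point (between the pads) lies 19 mm behind it; z points along the fingers, y is the line along which they close (so a half turn about z gives the same grasp; the last joint's range is limited). The gripper opens to 85 mm and grips with 20 to 120 N. Pads are 22 mm wide; open, the fingers measure 114 mm over their backs; the gripper's body (76 mm by 85 mm) begins 54 mm behind the grasp point. The pads swing forward as they close: fully open they stand 13 mm farther back than shut.
Start: joints at [-76.794, 21.807, 74.336, -0, 83.858, -12.336], TCP at [0.237, -0.496, 0.231] pointing down, gripper open.
Joint ranges: [-178.18, 178.18], [-50.72, 133.34], [12.68, 142.11], [-81.47, 261.47], [9.98, 163.14], [-165.26, 165.26]. Speed limits (degrees/s): [136.94, 136.94, 180, 180, 180, 180].

### API

Orientations are given as a 3x3 rotation matrix whose columns are the frame's x, y, z axes.
In Python, from rig import env gives the robot as it stands. The module is installed in compiled form; this text tells all that it offers.
- The arm moves only by the tool jog_arm, never from a script. Its argument "targets" is a list of rows, each a list of 6 numbers: the shift along the tool's x, y, z in cm, then the turn, a rotation vector about the tool's x, y, z in degrees. A call has 1 to 8 rows; each row is the pose to reach, as a shift and turn from the pose commanded when the call began, along the tool's axes at that moment; what a row does not reach only later rows make up. A row lasts 1/12 s, in which the tool goes at most 41.7 mm and 7.16 degrees, less where a joint would pass 70% of its speed; a pose out of reach is approached as far as the arm can. A call with a gripper value outside its range is refused whole. "hand" is the opening, from 0 (shut) to 1 (fully open), set as the call begins (left out, the last holds). The fingers move at their own pace and stop on an object; "newtons" is the grip in N (left out, the last holds). Time passes only in rows, so rows that repeat a pose let the fingers close. It gives the time, the measured TCP pose, the force, the opening and the grip force at its end, in the units of the state.
- env.observe(): the state, without advancing time (a new reading comes with each control period).
- env.get_image(name): name is "scene" or "top" or "wrist"; returns a dict with "frame" (384x512x3 uint8, red, green, blue), "depth" (384x512 float32, m along the optical axis (not along the pixel's ray), 0 where there is no reading), "fovy" (degrees; the focal length in pixels is half the picture's height over the tangent of half this angle, whatever the lens; pixels are square), "cx", "cy" (the principal point, pixels), "cam_to_world" (4x4, takes a point from camera to world coordinates). Camera axes: x right, y down, z forward; pixel columns grow to the right and rows downward; lengths in m; the calibration is good to about 2 mm. The wrist camera is an equidistant fisheye: a pixel r from the principal point sees the ray r / f radians off the axis. A picture is of the moment at which its call begins.
- env.close_job(): hands the job in; it is judged then, once.
Trained networks look in the newest picture that a camera, given by its name, has taken for a name from the list of things; names that differ only in an ending like _2 or _b are one class to them, and where a whole thing is asked for, a point or a joint stands for the part that bears it (a point fixed in the world has none). Each returns a list of dicts, best first, with "score" (0 to 1); they miss things now and then, are a little off and sometimes report something else, mostly with a low value. They report only what shows in the picture. A call takes as long as a camera call. They do not tell look-alikes from the thing itself.
- env.regions_of(camera, target): "pixels" (384x512 bool, what is visible of it) and "point" ([row, column] in pixels, amid what is visible of it).
The state is a dict: "time_s": time; "q": joint angles; "qvel": joint speeds; "joint_efforts": joint torques, N m; "position": TCP position; "tool_rot": TCP orientation; "ft_force": force on the tool from outside, world axes, zero at the start; "wrist_torque": the same for the moment, N m; "grip_width": finger opening in m; "gripper_force": force on a finger pad.
Only numpy, scipy, OpenCV 4.12 (cv2) and the standard library are available. Lean on these libraries where they do the work, as an engineer would, in place of code of your own. Each camera call takes 0.05 s, during which the arm holds its last target. There are 200 camera calls.

### The job

The lidded flan mould on the scale is weighed and ready to steam: pull the oven's door down as far as it goes, stand the mould upright on the tray beside the one already there without the two touching, let go of it, then push the door back up until it is fully shut with both moulds inside. Handle the door gently - no slamming or forcing - never drop or tip a mould, and leave the empty mould and everything else where it is.

Things in the scene. Friction and masses are not known exactly. Their poses are not given: they have to be found in the camera images.
- oven: Small fixed steam oven, stainless. Origin on the table below the middle of the door's hinge line; x points level into the oven, y left along the hinge, z up. Cabinet 330 mm deep (x 0 to 330 mm), y from -270 to 179 mm, flat top 248 mm above the table. The right-hand 105 mm of its front is a control panel with three knobs, not used.
- oven_door (a joint): Drop-down door, hinged at the bottom: 0 = upright and shut, 1.5 rad = open to its stop, nearly level, towards the robot. Balanced, stiff hinge (0.9 N m of friction, about 6 N at the free edge): it stays where it is left at any angle and must be pushed all the way home. Links make the tray ride out as the door comes down and go back as it goes up.
- oven_hinge (a point): Fixed point, middle of the hinge line, 78 mm above the table, in the plane of the cabinet's front; x into the oven, y left, z up. The door is a panel 326 mm wide, 160 mm from hinge to free edge and 22 mm thick; its inner face passes through the hinge line and it lies in front (-x) of it when shut, its free edge 10 mm below the cabinet's top.
- oven_handle (a point): Middle of the door's handle, on its axis: level steel bar 12 mm thick, 240 mm long, on posts 105 mm either side. It is 145 mm from the hinge (15 mm short of the free edge) and 40 mm off the outer face: 34 mm are clear behind it. Swings with the door (x = inward normal, z = hinge to free edge). With the door open it hangs under the panel, 20 to 32 mm over the table.
- oven_edge (a point): Middle of the door's free edge, half way through its 22 mm thickness, 160 mm from the hinge; swings with the door, axes as for the handle. The open door is raised by this edge, from below: its underside is then about 65 mm above the table.
- tray_front (a point): Middle of the front edge of the oven's flat perforated tray, on its upper surface, 153 mm above the table; x into the oven, y left. Tray 292 mm wide, 250 mm deep (x 0 to 250 mm) with a lip 6 mm high, 3 mm thick all round. This edge is 18 mm behind the cabinet's front when shut and 100 mm in front of it when fully open, so about the front 90 mm can be loaded from above.
- mould: The mould to load, on the scale: aluminium flan mould with its lid on, about 160 g. Tapered cup 49 mm across the foot, with a straight lid skirt 62 mm across, 35 to 48 mm up (its top). Origin at the centre of its underside, z up.
- mould_in: A second lidded mould, same as the first, already on the tray: centre about 40 mm behind the tray's front edge, anywhere up to 85 mm left or right of its middle. It stays there and rides with the tray. Origin at the centre of its underside.
- scale: White bench scale with a steel platform 185 x 235 mm whose top is 62 mm above the table, fixed; the mould and the empty one stand on it side by side, in either order, about 110 mm apart. Origin at the centre of its underside, z up.
- empty: An empty mould without a lid (an open aluminium cup, 62 mm across the rim, 44 mm high) on the scale beside the filled one; it stays there. Origin at the centre of its underside.
- syrup: Amber glass bottle of 64 mm diameter, 190 mm high, standing on the table; a bystander. Origin at the centre of its underside.
- jar: Glass jar with a steel cap, 72 mm diameter, 90 mm high; a bystander. Origin at the centre of its underside.
- spoon: Steel spoon lying on the table; a bystander.
- brush: Pastry brush lying on the table; a bystander.
- carton: Closed cardboard carton 130 x 90 x 60 mm; a bystander. Origin at the centre of its underside.
Not all that is in view belongs to the job. What is shaped like the mould but blue or red is not meant.

How it is judged:
By the outcome, as a careful person would: the job done as asked, in the order asked, and still so for the second after the job is handed in, with the robot touching nothing.
It also fails if it takes over 72 s, if anything falls off the work surface, if the arm or the gripper's body presses on something with over 40 N, if the wrist force passes 120 N, or if a joint passes its speed limit or range.

## Working session

There is one attempt and no reset: what is moved stays moved. The work goes in short steps, Python scripts to look and compute and a tool call to move; the robot and the scene stay as the last step left them, time stands still between calls to the robot, and variables do not carry over. Pictures are saved under pics/ and viewed, at most 10 in all, crops included, and the job is handed in when it is done.

Besides the shell and the picture viewer there is one more tool, called after "Call:" as name([rows], argument=value, ...), one row to a line, values as JSON. jog_arm: Moves the arm, as the interface text tells. Its arguments: {"type":"object","properties":{"targets":{"type":"array","items":{"type":"array","items":{"type":"number"}}},"hand":{"type":"number"},"newtons":{"type":"number"}},"required":["targets"]}

```bash
mkdir -p pics
cat > h.py <<'E'
import numpy as np, cv2
from rig import env
def cloud(im):
    h,w=im['depth'].shape; f=h/2/np.tan(np.radians(im['fovy']/2))
    v,u=np.mgrid[:h,:w]; d=im['depth']
    P=np.stack([(u-im['cx'])/f*d,(v-im['cy'])/f*d,d],-1)
    T=np.array(im['cam_to_world']); return P@T[:3,:3].T+T[:3,3]
def proj(im,p):
    h=384; f=h/2/np.tan(np.radians(im['fovy']/2)); T=np.linalg.inv(np.array(im['cam_to_world']))
    c=T[:3,:3]@np.array(p)+T[:3,3]; return im['cx']+f*c[0]/c[2], im['cy']+f*c[1]/c[2]
def save(n,im): cv2.imwrite(f'pics/{n}.png',cv2.cvtColor(im['frame'],cv2.COLOR_RGB2BGR))
E
python3 - <<'E'
from h import *
np.set_printoptions(precision=4,suppress=True)
s=env.observe(); print(s['time_s'],s['position'],s['tool_rot'],s['grip_width'])
ims=[]
for c in ['scene','top']:
    im=env.get_image(c); ims.append(im['frame']); P=cloud(im); ok=im['depth']>0
    print(c,im['fovy'],np.array(im['cam_to_world'])[:3].tolist())
    np.savez(f'{c}.npz',P=P,ok=ok,frame=im['frame'],T=im['cam_to_world'])
    for t in ['mould','mould_in','empty','scale','oven','oven_door','oven_handle','tray_front','syrup','jar','carton']:
        for r in env.regions_of(c,t)[:4]:
            m=r['pixels']&ok
            q=P[m]
            if len(q): print(t,round(r['score'],2),np.round(r['point']),m.sum(),np.median(q,0),q[:,2].max())
cv2.imwrite('pics/a.png',cv2.cvtColor(ims[0],cv2.COLOR_RGB2BGR)); cv2.imwrite('pics/b.png',cv2.cvtColor(ims[1],cv2.COLOR_RGB2BGR))
E
```

```text
0.0 [ 0.2371 -0.4959  0.2307] [[ 0.9023  0.4312 -0.0003]
 [ 0.4312 -0.9023  0.0014]
 [ 0.0003 -0.0014 -1.    ]] 0.08568320641972348
scene 50.418989059681344 [[-0.8620781838015787, 0.33038251715225797, -0.3842767197912325, 1.002358777564646], [0.506730197731414, 0.5518490315698226, -0.6623346231796516, 0.8546933349162912], [-0.006761044331565788, -0.7657088472230076, -0.6431518091119387, 0.9757306779563082]]
mould 0.8 [318. 392.] 518 [0.3937 0.5054 0.0471] 0.05441327151360642
mould 0.75 [272. 336.] 473 [0.4621 0.3455 0.1092] 0.11462845075557393
mould 0.6 [244. 362.] 357 [0.2884 0.2604 0.0463] 0.05330120057512078
empty 0.59 [245. 321.] 346 [0.4209 0.2159 0.0868] 0.10837318514951244
scale 0.61 [271. 319.] 4236 [0.4862 0.3064 0.0615] 0.10984276924568315
oven 0.9 [209. 158.] 17780 [ 0.8113 -0.0056  0.2471] 0.25527778149840696
oven 0.69 [184. 220.] 715 [ 0.6296 -0.0157  0.2299] 0.24313921853490772
oven 0.2 [274. 340.] 472 [0.4613 0.3465 0.1091] 0.11462845075557393
oven_door 0.96 [182. 220.] 929 [ 0.6277 -0.0301  0.2299] 0.2520384221513935
oven_handle 0.63 [177. 217.] 894 [ 0.6269 -0.0376  
[... 902 characters left out ...]
] 208 [0.4257 0.2238 0.0687] 0.11444839746404423
scale 0.7 [226. 192.] 2879 [0.44   0.2779 0.0615] 0.11701600070944695
oven 0.85 [123. 304.] 13423 [ 0.7511 -0.1722  0.2474] 0.2608755919867245
oven_door 0.7 [162. 295.] 1726 [ 0.6165 -0.1061  0.2242] 0.2486112327549468
oven_handle 0.8 [165. 292.] 1722 [ 0.6169 -0.1023  0.2243] 0.2486112327549468
syrup 0.64 [161. 160.] 390 [0.6809 0.3874 0.1227] 0.1978652297754584
syrup 0.44 [161. 291.] 1769 [ 0.6166 -0.107   0.2242] 0.2486112327549468
syrup 0.41 [235. 358.] 157 [ 0.3514 -0.3362  0.0895] 0.0990539518393454
jar 0.45 [235. 361.] 160 [ 0.353  -0.3367  0.0889] 0.0990539518393454
carton 0.67 [206. 124.] 979 [0.5258 0.5328 0.0596] 0.07327634366768865
```

View pics/a.png

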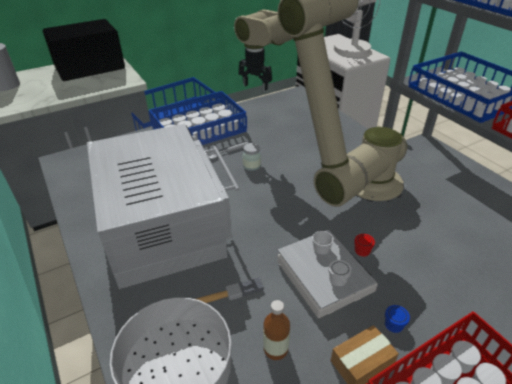

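View pics/b.png

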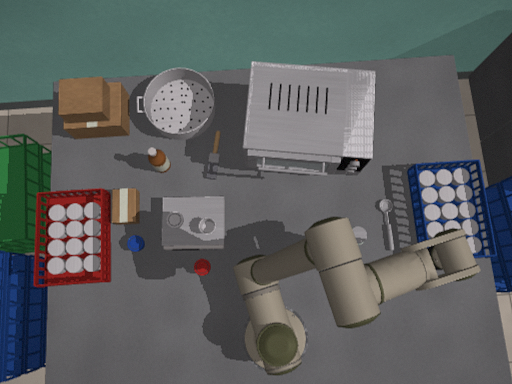

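Candidates (top image col,row): scale left (175,220), scale right (208,224), red (202,267), blue (135,243). The last two are excluded by colour. A close crop will tell which of the scale pair has a lid.

Run:
```python
from h import *
np.set_printoptions(precision=4,suppress=True)
S=np.load('scene.npz');T=np.load('top.npz')
a=cv2.resize(S['frame'][220:320,270:390],(600,500),interpolation=cv2.INTER_CUBIC)
b=cv2.resize(T['frame'][195:250,160:230][:, :],(700,550)); b=b[:, :]
a=cv2.resize(a,(480,400)); b=cv2.resize(b,(320,251)); b=cv2.copyMakeBorder(b,0,149,0,0,cv2.BORDER_CONSTANT)
cv2.imwrite('pics/c.png',cv2.cvtColor(np.hstack([a,b]),cv2.COLOR_RGB2BGR))
for n,D in (('s',S),('t',T)):
    P=D['P'];ok=D['ok']
    x,y,z=P[...,0],P[...,1],P[...,2]
    for nm,m in (('oventop',ok&(abs(z-.248)<.006)&(x>.5)&(abs(y)<.5)),('scale',ok&(abs(z-.062)<.005)&(x>.3)&(x<.62)&(y>.1)&(y<.42)),
       ('tall',ok&(z>.1)&(z<.13)&(x>.3)&(x<.62)&(y>.1)&(y<.42))):
        q=P[m][:,:2].astype(np.float32)
        if len(q)<5: continue
        r=cv2.minAreaRect(q); print(n,nm,len(q),r,cv2.boxPoints(r).tolist(),np.median(P[m][:,2]))
    # circles
    for c in ((.45,.337),(.4257,.2238)):
        m=ok&(np.hypot(x-c[0],y-c[1])<.05)&(z>.095)&(z<.13)
        q=P[m]; print(n,c,len(q),(q[:,:2].min(0)+q[:,:2].max(0))/2,np.ptp(q[:,:2],0),np.percentile(q[:,2],[5,50,95]))
        m=ok&(np.hypot(x-c[0],y-c[1])<.02); print('  centre z',np.percentile(z[m],[5,25,50,75,95]))
```

```text
s oventop 10067 ((0.786700963973999, -0.1769922971725464), (0.4549320936203003, 0.3435586392879486), 80.7401351928711) [[0.5805580019950867, -0.3738527297973633], [0.9196396470069885, -0.42913562059402466], [0.9928439259529114, 0.019868135452270508], [0.6537622809410095, 0.07515102624893188]] 0.24891732066926253
s scale 3268 ((0.45304951071739197, 0.2773696482181549), (0.23886656761169434, 0.1874908208847046), 87.1655502319336) [[0.3535127639770508, 0.16271823644638062], [0.5407742261886597, 0.1534467339515686], [0.5525862574577332, 0.3920210599899292], [0.36532479524612427, 0.4012925624847412]] 0.0621945822499122
s tall 451 ((0.4390636682510376, 0.27962931990623474), (0.1859830617904663, 0.061705127358436584), 75.43038940429688) [[0.38581064343452454, 0.19738928973674774], [0.4455315172672272, 0.18186698853969574], [0.49231669306755066, 0.36186933517456055], [0.432595819234848, 0.37739163637161255]] 0.10935457065545529
s (0.45, 0.337) 372 [0.4555 0.3391] [0.0616 0.0607] [0.1014 0.1099 0.1129]
  centre z [0.108  0.1093 0.1104 0.1118 0.1132]
s (0.4257, 0.2238) 134 [0.423  0.2206] [0.0
[... 567 characters left out ...]
06195640564, 0.1560163050889969], [0.5520333051681519, 0.38878482580184937], [0.3678632974624634, 0.40154486894607544]] 0.062102370685504726
t tall 264 ((0.43691518902778625, 0.2799088954925537), (0.17960014939308167, 0.06126057729125023), 75.80838012695312) [[0.3852038085460663, 0.20035889744758606], [0.44459477066993713, 0.18533989787101746], [0.4886265695095062, 0.35945889353752136], [0.4292356073856354, 0.37447789311408997]] 0.10953792591458644
t (0.45, 0.337) 228 [0.4519 0.3364] [0.061  0.0612] [0.1029 0.1101 0.1156]
  centre z [0.1039 0.1083 0.1105 0.1124 0.1155]
t (0.4257, 0.2238) 49 [0.4216 0.2203] [0.0609 0.0593] [0.097  0.1044 0.1108]
  centre z [0.0591 0.0626 0.0657 0.0682 0.0749]
```

View pics/c.png

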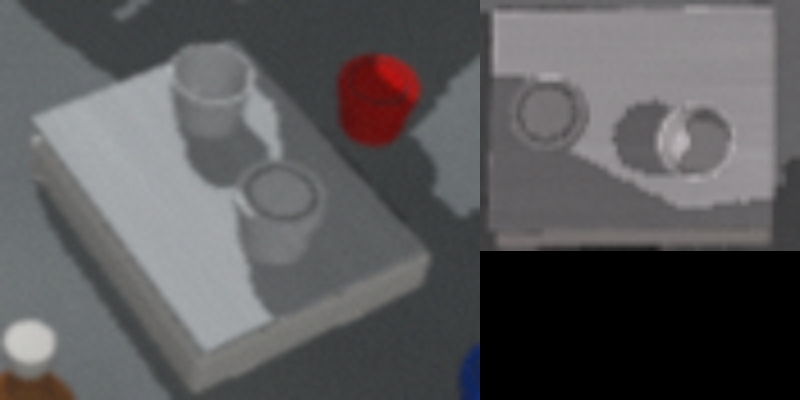

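The near/left one (crop (282,190); top image (175,220)) has a flat lid, its centre height is 0.110, and it is the target. The other, at crop (210,75), is open and empty. Next I'll refine the oven pose.

```bash
cat >> h.py <<'E'
YAW=np.radians(-9.2); O=np.array([.638,-.106,0])
def Ro(): c,s=np.cos(YAW),np.sin(YAW); return np.array([[c,-s,0],[s,c,0],[0,0,1]])
def w2o(p): return (np.asarray(p)-O)@Ro()
def o2w(p): return np.asarray(p)@Ro().T+O
E
python3 - <<'E'
from h import *
np.set_printoptions(precision=4,suppress=True)
for n in ('scene','top'):
    D=np.load(n+'.npz'); q=w2o(D['P'][D['ok']])
    t=q[(abs(q[:,2]-.248)<.008)&(q[:,0]>-.02)&(q[:,0]<.36)&(q[:,1]>-.3)&(q[:,1]<.21)]
    # edges per strip
    for nm,a,b,lo in (('back',0,1,0),('left',1,0,0),('right',1,0,1),('front',0,1,1)):
        xs=[];ys=[]
        rng=np.arange(-.25,.17,.01) if b==1 else np.arange(.03,.31,.01)
        for s in rng:
            v=t[(t[:,b]>s)&(t[:,b]<s+.01)][:,a]
            if len(v)>5: xs.append(s+.005);ys.append(v.min() if lo else v.max())
        p=np.polyfit(xs,ys,1); print(n,nm,'slope deg',np.degrees(np.arctan(p[0])),'med',np.median(ys))
    m=(q[:,0]>-.075)&(q[:,0]<-.045)&(q[:,2]>.2)&(q[:,2]<.24)&(abs(q[:,1])<.15)
    h=q[m]; print(n,'bar',len(h)); 
    if len(h)>10:
        p=np.polyfit(h[:,1],h[:,0],1); print(np.degrees(np.arctan(p[0])),p[1],np.percentile(h[:,0],[5,50,95]),np.percentile(h[:,1],[0,1,99,100]),np.percentile(h[:,2],[5,50,95]))
    m=(q[:,0]>-.045)&(q[:,0]<.01)&(q[:,2]>.228)&(q[:,2]<.243)
    d=q[m]; print('door top',len(d),d.min(0),d.max(0))
E
```

```text
scene back slope deg -0.0670759300668154 med 0.32850871470541687
scene left slope deg 0.3369141865865564 med 0.1787290491879069
scene right slope deg -0.011900866452598293 med -0.2698666093656147
scene front slope deg -1.5869350052797337 med -0.011220922595380288
scene bar 208
-0.037556237808484584 -0.05997633605435977 [-0.0666 -0.06   -0.0506] [-0.1182 -0.1171  0.1182  0.12  ] [0.2224 0.2281 0.2307]
door top 446 [-0.0447 -0.2664  0.2281] [0.0097 0.1781 0.2426]
top back slope deg -0.16468792112140956 med 0.32796754331572475
top left slope deg 0.022608202642449254 med 0.17529516353319152
top right slope deg 0.14612974355403593 med -0.27082880268660015
top front slope deg -1.1554305377258878 med -0.01609806026853107
top bar 248
-0.14371471308684985 -0.06398897412611021 [-0.0697 -0.0649 -0.0528] [-0.1199 -0.1179  0.1142  0.1173] [0.2213 0.2278 0.2324]
door top 707 [-0.0449 -0.2707  0.228 ] [0.0099 0.1753 0.243 ]
```

Call:
jog_arm([
  [0,0,-10,0,0,0],
  [0,0,-10,0,0,0],
  [0,0,-10,0,0,0],
  [0,0,-10,0,0,0],
], hand=0)

```text
time_s: 1.53
position: [0.2374, -0.4972, 0.3359]
tool_rot: [[0.902, 0.431, 0.002], [0.431, -0.902, -0.008], [-0.002, 0.009, -1.0]]
ft_force: [-0.6, -0.5, -0.4]
grip_width: 0.0389
gripper_force: 0.0
```

```bash
cat >> h.py <<'E'
from scipy.spatial.transform import Rotation as Rt
def tool(tau,pitch2=0):
    t=np.radians(tau); c,s=np.cos(t),np.sin(t)
    return Ro()@np.array([[c,0,s],[0,-1,0],[s,0,-c]])
def row(p,R,ref=None):
    if ref is None: s=env.observe(); ref=(np.array(s['position']),np.array(s['tool_rot']))
    d=ref[1].T@(np.asarray(p)-ref[0])*100; r=Rt.from_matrix(ref[1].T@R).as_rotvec(degrees=True)
    return [round(float(v),2) for v in d]+[round(float(v),1) for v in r]
def dz(t): return np.array([-np.sin(t),0,np.cos(t)])
def dx(t): return np.array([np.cos(t),0,np.sin(t)])
H=np.array([0,0,.078])
def hook(th,y=0):  # TCP pose for hooked bar at door angle th deg
    t=np.radians(th); tau=.8*th; R=tool(tau); B=H+.145*dz(t)-.062*dx(t)+np.array([0,y,0])
    return o2w(B)+.0175*R[:,0]+.021*R[:,2],R
E
python3 -c "
from h import *
print(row(o2w([-.039,0,.30]),tool(0)))
a=(o2w([-.039,0,.30]),tool(0)); print(row(o2w([-.039,0,.2]),tool(0),a))
print(row(*hook(0),a))"
```

```text
[49.81, -20.27, 3.33, 0.5, -0.0, 34.8]
[0.0, 0.0, 10.0, 0.0, 0.0, 0.0]
[-0.55, 0.0, 9.8, 0.0, 0.0, 0.0]
```

Call:
jog_arm([
  [49.8,-20.3,3.3,0.5,0,34.8],
  [49.8,-20.3,3.3,0.5,0,34.8],
  [49.8,-20.3,3.3,0.5,0,34.8],
  [49.8,-20.3,3.3,0.5,0,34.8],
  [49.8,-20.3,3.3,0.5,0,34.8],
  [49.8,-20.3,3.3,0.5,0,34.8],
  [49.8,-20.3,3.3,0.5,0,34.8],
  [49.8,-20.3,3.3,0.5,0,34.8],
])

```text
time_s: 2.2
position: [0.4515, -0.2599, 0.3108]
tool_rot: [[0.987, -0.161, -0.002], [-0.161, -0.987, 0.01], [-0.004, -0.009, -1.0]]
ft_force: [0.7, -0.6, 0.0]
grip_width: 0.0001
gripper_force: 0.0
```

```bash
python3 -c "
from h import *
print(row(o2w([-.039,0,.30]),tool(0)),env.observe()['q'])"
```

```text
[12.03, -18.19, 1.19, -0.5, 0.2, -0.1] [-43.12251578  16.43249856  69.36430337   0.30778736  94.6771748
  56.18597459]
```

Call:
jog_arm([
  [12,-18,0.8,0,0,0],
  [12,-18,0.8,0,0,0],
  [12,-18,0.8,0,0,0],
  [12,-18,0.8,0,0,0],
  [12,-18,0.8,0,0,0],
  [12,-18,0.8,0,0,0],
  [12,-18,0.8,0,0,0],
])

```text
time_s: 2.78
position: [0.599, -0.1013, 0.3031]
tool_rot: [[0.988, -0.157, -0.004], [-0.157, -0.988, 0.01], [-0.005, -0.009, -1.0]]
ft_force: [0.0, -0.5, -0.1]
grip_width: -0.0002
gripper_force: 0.0
```

```bash
python3 -c "
from h import *
print(row(o2w([-.039,0,.30]),tool(0)),row(o2w([-.039,0,.20]),tool(0)),env.observe()['q'])"
```

```text
[0.02, -0.15, 0.32, -0.5, 0.3, 0.2] [0.08, -0.06, 10.32, -0.5, 0.3, 0.2] [-20.9356833   26.01395658  55.82380502   0.44400401  98.55477379
  78.17394866]
```

Call:
jog_arm([
  [0,0,3,0,0,0],
  [0,0,6,0,0,0],
  [0,0,8.5,0,0,0],
  [0,0,10.2,0,0,0],
  [0,0,10.2,0,0,0],
  [0,0,10.2,0,0,0],
])

```text
time_s: 3.28
position: [0.5972, -0.1037, 0.2029]
tool_rot: [[0.987, -0.162, -0.003], [-0.162, -0.987, 0.009], [-0.004, -0.008, -1.0]]
ft_force: [0.0, -0.2, 1.6]
grip_width: -0.0002
gripper_force: 0.0
```

```bash
python3 -c "
from h import *
s=env.observe();print(w2o(s['position']),s['ft_force'])
r=(np.array(s['position']),np.array(s['tool_rot']))
b=[0,3,6,9,12,15,18,21,24]
a=hook(0)
for th in b: print(th,row(*hook(th),a))
print(row(*hook(0)))"
```

```text
[-0.04068015 -0.00423717  0.20288825] [ 0.004952   -0.19839767  1.60379191]
0 [0.0, 0.0, 0.0, 0.0, 0.0, 0.0]
3 [-0.66, -0.0, 0.27, -0.0, 2.4, -0.0]
6 [-1.31, 0.0, 0.57, 0.0, 4.8, -0.0]
9 [-1.94, -0.0, 0.91, 0.0, 7.2, -0.0]
12 [-2.55, -0.0, 1.28, -0.0, 9.6, 0.0]
15 [-3.14, -0.0, 1.69, 0.0, 12.0, 0.0]
18 [-3.71, -0.0, 2.12, -0.0, 14.4, 0.0]
21 [-4.25, -0.0, 2.59, 0.0, 16.8, -0.0]
24 [-4.77, 0.0, 3.08, 0.0, 19.2, -0.0]
[-0.38, -0.42, 0.09, -0.5, 0.2, -0.1]
```

Call:
jog_arm([
  [-0.4,0,0.1,0,0,0],
  [-1.05,0,0.35,0,2.4,0],
  [-1.7,0,0.65,0,4.8,0],
  [-2.3,0,1.0,0,7.2,0],
  [-2.95,0,1.35,0,9.6,0],
  [-3.5,0,1.75,0,12,0],
  [-4.1,0,2.2,0,14.4,0],
  [-4.65,0,2.65,0,16.8,0],
])

```text
time_s: 3.95
position: [0.5538, -0.0963, 0.1802]
tool_rot: [[0.942, -0.162, 0.294], [-0.156, -0.987, -0.043], [0.298, -0.005, -0.955]]
ft_force: [6.0, -2.4, 4.9]
grip_width: 0.0
gripper_force: 3.2
```

```bash
python3 -c "
from h import *
s=env.observe();print(w2o(s['position']),s['ft_force'],s['q'])
print(row(*hook(21)))
a=hook(21)
for th in [24,27,30,33,36,39,42,45,48]: print(th,row(*hook(th),a))"
```

```text
[-0.08469398 -0.00393775  0.18015777] [ 5.96118137 -2.37112257  4.87548642] [-24.11899832  18.84493941  90.3125276    5.72413464  54.28306101
  72.56306539]
[-0.34, -0.39, 0.32, -0.3, -0.5, -0.2]
24 [-0.64, 0.0, 0.32, -0.0, 2.4, 0.0]
27 [-1.25, -0.0, 0.68, -0.0, 4.8, 0.0]
30 [-1.85, -0.0, 1.07, -0.0, 7.2, 0.0]
33 [-2.43, 0.0, 1.49, 0.0, 9.6, 0.0]
36 [-2.98, 0.0, 1.94, 0.0, 12.0, 0.0]
39 [-3.51, 0.0, 2.42, 0.0, 14.4, 0.0]
42 [-4.01, 0.0, 2.93, -0.0, 16.8, 0.0]
45 [-4.48, 0.0, 3.47, -0.0, 19.2, 0.0]
48 [-4.92, 0.0, 4.02, -0.0, 21.6, 0.0]
```

```bash
cat >> h.py <<'E'
def hook2(th,tau):
    t=np.radians(th); R=tool(tau); B=H+.145*dz(t)-.062*dx(t)
    return o2w(B)+.0175*R[:,0]+.021*R[:,2],R
E
python3 -c "
from h import *
a=hook(21)
for th in [24,27,30,33,36,39,42,45]: print(th,row(*hook2(th,16.8+(th-21)*.5),a))
a=hook2(45,28.8)
for th in [48,51,54]: print(th,row(*hook2(th,28.8+(th-45)*.6),a))"
```

```text
24 [-0.67, 0.0, 0.35, -0.0, 1.5, 0.0]
27 [-1.32, 0.0, 0.74, -0.0, 3.0, 0.0]
30 [-1.94, 0.0, 1.16, -0.0, 4.5, 0.0]
33 [-2.54, 0.0, 1.62, 0.0, 6.0, 0.0]
36 [-3.12, 0.0, 2.11, -0.0, 7.5, 0.0]
39 [-3.67, 0.0, 2.62, -0.0, 9.0, 0.0]
42 [-4.19, 0.0, 3.17, 0.0, 10.5, -0.0]
45 [-4.67, 0.0, 3.75, 0.0, 12.0, 0.0]
48 [-0.56, 0.0, 0.48, -0.0, 1.8, -0.0]
51 [-1.09, 0.0, 1.0, -0.0, 3.6, -0.0]
54 [-1.59, 0.0, 1.54, 0.0, 5.4, -0.0]
```

Call:
jog_arm([
  [-0.65,0,0.35,0,1.5,0],
  [-1.3,0,0.75,0,3,0],
  [-1.95,0,1.15,0,4.5,0],
  [-2.55,0,1.6,0,6,0],
  [-3.1,0,2.1,0,7.5,0],
  [-3.65,0,2.6,0,9,0],
  [-4.2,0,3.15,0,10.5,0],
  [-4.65,0,3.75,0,12,0],
])

```text
time_s: 4.62
position: [0.5205, -0.0906, 0.1306]
tool_rot: [[0.861, -0.162, 0.482], [-0.144, -0.987, -0.075], [0.488, -0.005, -0.873]]
ft_force: [4.3, 1.0, 6.0]
grip_width: 0.0002
gripper_force: 3.0
```

```bash
python3 -c "
from h import *
s=env.observe();print(w2o(s['position']),s['ft_force'],s['wrist_torque'],s['q'])
print(row(*hook2(45,28.8)))
im=env.get_image('scene');save('d',im);np.savez('scene2.npz',P=cloud(im),ok=im['depth']>0)
q=w2o(cloud(im)[im['depth']>0]); m=(abs(q[:,1])<.16)&(q[:,0]<-.02)&(q[:,0]>-.2)&(q[:,2]>.06)
print(m.sum())
for y0 in (.08,.1,.12,.14): 
  k=q[m&(abs(q[:,1]-y0)<.012)]; print(y0,np.round(k[::max(1,len(k)//8)],3).tolist())
"
```

```text
[-0.11840988 -0.00354223  0.13064374] [4.33098029 1.00632345 6.02999947] [ 0.01971312 -0.65737312  0.06444565] [-27.1632287   17.26904451 108.24492307  19.20301044  27.85050731
  57.32587919]
[-0.41, -0.35, 0.22, -0.2, -0.4, -0.2]
3614
0.08 [[-0.107, 0.069, 0.197], [-0.106, 0.089, 0.197], [-0.097, 0.086, 0.185], [-0.088, 0.074, 0.163], [-0.078, 0.073, 0.153], [-0.078, 0.081, 0.151], [-0.046, 0.08, 0.152], [-0.072, 0.089, 0.148], [-0.029, 0.092, 0.097]]
0.1 [[-0.106, 0.089, 0.197], [-0.117, 0.104, 0.189], [-0.086, 0.098, 0.174], [-0.081, 0.093, 0.156], [-0.048, 0.093, 0.154], [-0.025, 0.094, 0.154], [-0.069, 0.098, 0.139], [-0.044, 0.109, 0.115], [-0.023, 0.109, 0.093]]
0.12 [[-0.108, 0.11, 0.197], [-0.108, 0.129, 0.196], [-0.091, 0.122, 0.18], [-0.081, 0.111, 0.158], [-0.043, 0.109, 0.153], [-0.026, 0.114, 0.154], [-0.065, 0.13, 0.15], [-0.041, 0.109, 0.112], [-0.025, 0.113, 0.091]]
0.14 [[-0.108, 0.129, 0.196], [-0.1, 0.14, 0.187], [-0.08, 0.132, 0.168], [-0.078, 0.147, 0.165], [-0.046, 0.149, 0.165], [-0.046, 0.147, 0.155], [-0.053, 0.143, 0.138], [-0.039, 0.144, 0.123], [-0.024, 0.15, 0.108]]
```

View pics/d.png

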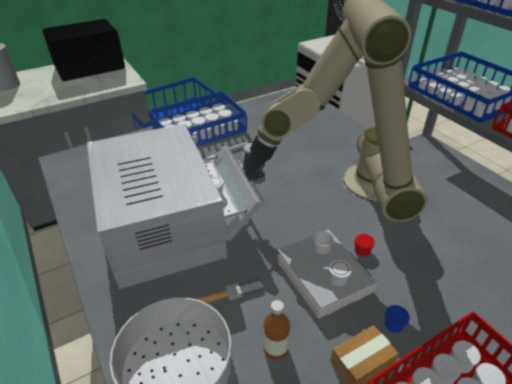

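Scene picture: the door is about 42° open (edge ~(250,200)), the gripper is hooked at (262,155), and the second mould shows at (212,175). I'll unhook now, then press the inner face down from above.

```bash
cat >> h.py <<'E'
def push(th,tau=15,r=.152,off=0):
    t=np.radians(th); R=tool(tau); P=H+r*dz(t)+off*dx(t)
    return o2w(P)+.011*R[:,0],R
E
python3 -c "
from h import *
s=env.observe();R0=np.array(s['tool_rot']);p0=np.array(s['position'])
a=p0-.085*R0[:,2]; print(w2o(a))
print(row(a,R0)); print(row(o2w([-.15,0,.29]),tool(15))); p=push(34); print(w2o(p[0]),row(o2w(w2o(p[0])*[1,1,0]+[0,0,.28]),tool(15)),row(*p))
b=push(34)
for th in [37,40,43,46,49,52,55,58]: print(th,row(*push(th),b))
"
```

```text
[-0.16109222 -0.00359713  0.20305345]
[0.0, -0.0, -8.5, 0.0, 0.0, 0.0]
[5.2, -0.41, -15.56, -0.3, -14.1, -0.2]
[-7.43721372e-02  6.28808896e-18  2.06860721e-01] [11.32, -0.42, -11.0, -0.3, -14.1, -0.2] [7.76, -0.38, -4.61, -0.3, -14.1, -0.2]
37 [-0.75, 0.0, 0.28, 0.0, 0.0, 0.0]
40 [-1.48, 0.0, 0.6, 0.0, 0.0, 0.0]
43 [-2.19, -0.0, 0.95, 0.0, 0.0, 0.0]
46 [-2.88, 0.0, 1.34, 0.0, 0.0, 0.0]
49 [-3.55, -0.0, 1.77, 0.0, 0.0, 0.0]
52 [-4.2, 0.0, 2.23, 0.0, 0.0, 0.0]
55 [-4.82, 0.0, 2.73, 0.0, 0.0, 0.0]
58 [-5.42, 0.0, 3.26, 0.0, 0.0, 0.0]
```

Call:
jog_arm([
  [0,0,-2.5,0,0,0],
  [0,0,-5,0,0,0],
  [0,0,-8.5,0,0,0],
  [5.2,0,-15.5,0,-7,0],
  [5.2,0,-15.5,0,-14,0],
  [11.3,0,-11,0,-14,0],
  [11.3,0,-11,0,-14,0],
  [11.3,0,-11,0,-14,0],
])

```text
time_s: 5.33
position: [0.5696, -0.0997, 0.2817]
tool_rot: [[0.953, -0.161, 0.258], [-0.157, -0.987, -0.037], [0.26, -0.006, -0.966]]
ft_force: [-0.9, 0.4, -1.2]
grip_width: 0.0
gripper_force: 0.0
```

```bash
python3 -c "
from h import *
s=env.observe();print(w2o(s['position']),s['ft_force'],s['q']); print(row(*push(34)))
for c in ['top','wrist']:
  im=env.get_image(c); save('e_'+c,im); 
  for r in env.regions_of(c,'mould')[:6]: print(c,r['score'],r['point'],r['pixels'].sum(), w2o(cloud(im)[r['pixels']&(im['depth']>0)]).mean(0) if c=='top' else '')
"
```

```text
[-0.06848579 -0.00467996  0.28167058] [-0.94287575  0.40723438 -1.22598019] [-23.45274655  16.29578647  75.72774484   4.13047891  73.45172909
  75.20439038]
[-2.52, -0.42, 7.07, -0.3, -0.1, -0.2]
top 0.81 [242.9, 134.4] 218 [-0.34977736  0.55510244  0.04674165]
top 0.58 [221.1, 175.9] 245 [-0.25498605  0.40645119  0.10725504]
wrist 0.72 [332.6, 5.3] 164 
wrist 0.56 [308.9, 12.9] 1021
```

View pics/e_wrist.png

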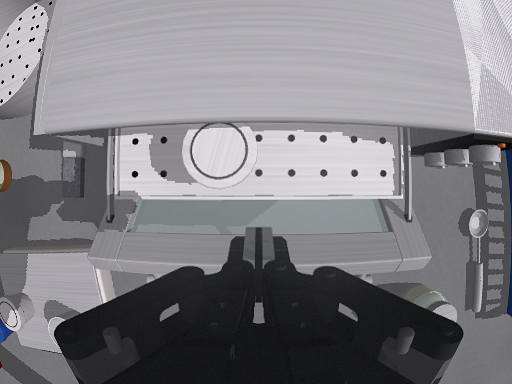

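The wrist view shows the second mould's lid at about (220,150), left of the tray middle (260), so the free side is on the right. Now I'll press the door down.

Call:
jog_arm([
  [-2.5,0,3.5,0,0,0],
  [-2.5,0,7,0,0,0],
  [-3.3,0,7.3,0,0,0],
  [-4,0,7.6,0,0,0],
  [-4.7,0,8,0,0,0],
  [-5.4,0,8.4,0,0,0],
  [-6.1,0,8.8,0,0,0],
  [-6.7,0,9.3,0,0,0],
])

```text
time_s: 6.2
position: [0.5247, -0.0907, 0.1735]
tool_rot: [[0.953, -0.161, 0.258], [-0.157, -0.987, -0.035], [0.26, -0.007, -0.966]]
ft_force: [2.1, 0.9, 8.0]
grip_width: -0.0001
gripper_force: 3.6
```

```bash
python3 -c "
from h import *
s=env.observe();print(w2o(s['position']),s['ft_force']); print(row(*push(52)))
b=push(52)
for th in [55,58,61,64,67,70,73,76,79,82,84,85,86,87]: print(th,row(*push(th),b))
"
```

```text
[-0.11429575 -0.00297111  0.17350836] [2.11749421 0.88385798 8.04106097]
[0.52, -0.3, 0.05, -0.4, -0.1, -0.2]
55 [-0.62, -0.0, 0.5, 0.0, 0.0, 0.0]
58 [-1.22, -0.0, 1.02, 0.0, 0.0, 0.0]
61 [-1.79, 0.0, 1.58, 0.0, 0.0, 0.0]
64 [-2.32, -0.0, 2.17, 0.0, 0.0, 0.0]
67 [-2.83, -0.0, 2.78, 0.0, 0.0, 0.0]
70 [-3.3, -0.0, 3.42, 0.0, 0.0, 0.0]
73 [-3.74, -0.0, 4.08, 0.0, 0.0, 0.0]
76 [-4.15, -0.0, 4.77, 0.0, 0.0, 0.0]
79 [-4.51, -0.0, 5.48, 0.0, 0.0, 0.0]
82 [-4.84, -0.0, 6.2, 0.0, 0.0, 0.0]
84 [-5.04, -0.0, 6.69, 0.0, 0.0, 0.0]
85 [-5.14, 0.0, 6.94, 0.0, 0.0, 0.0]
86 [-5.22, -0.0, 7.19, 0.0, 0.0, 0.0]
87 [-5.31, -0.0, 7.44, 0.0, 0.0, 0.0]
```

Call:
jog_arm([
  [0,0,0.5,0,0,0],
  [-0.6,0,1.05,0,0,0],
  [-1.2,0,1.6,0,0,0],
  [-1.75,0,2.2,0,0,0],
  [-2.3,0,2.8,0,0,0],
  [-2.75,0,3.4,0,0,0],
  [-3.2,0,4.1,0,0,0],
  [-3.6,0,4.8,0,0,0],
])

```text
time_s: 6.87
position: [0.5021, -0.087, 0.1177]
tool_rot: [[0.953, -0.161, 0.256], [-0.157, -0.987, -0.036], [0.259, -0.006, -0.966]]
ft_force: [-0.7, -2.0, 9.0]
grip_width: -0.0
gripper_force: 4.1
```

```bash
python3 -c "
from h import *
s=env.observe();print(w2o(s['position']),s['ft_force']);
for th in [76,80,83,85,86,87]: print(th,row(*push(th)))
"
```

```text
[-0.13717441 -0.00295634  0.11769219] [-0.71983287 -2.00122564  9.01418967]
76 [0.03, -0.3, 0.02, -0.3, 0.0, -0.1]
80 [-0.45, -0.29, 0.96, -0.3, 0.0, -0.1]
83 [-0.77, -0.28, 1.69, -0.3, 0.0, -0.1]
85 [-0.96, -0.28, 2.19, -0.3, 0.0, -0.1]
86 [-1.05, -0.28, 2.44, -0.3, 0.0, -0.1]
87 [-1.13, -0.28, 2.69, -0.3, 0.0, -0.1]
```

Call:
jog_arm([
  [-0.2,0,0.5,0,0,0],
  [-0.45,0,1.0,0,0,0],
  [-0.6,0,1.4,0,0,0],
  [-0.75,0,1.7,0,0,0],
  [-0.85,0,1.95,0,0,0],
  [-0.95,0,2.15,0,0,0],
  [-0.95,0,2.25,0,0,0],
  [-1.0,0,2.3,0,0,0],
])

```text
time_s: 7.53
position: [0.4981, -0.0861, 0.0926]
tool_rot: [[0.954, -0.161, 0.254], [-0.157, -0.987, -0.035], [0.257, -0.006, -0.966]]
ft_force: [-1.1, -2.0, 5.8]
grip_width: 0.0004
gripper_force: 3.3
```

```bash
python3 -c "
from h import *
s=env.observe();print(w2o(s['position']),s['ft_force']);
for th in [85,86,87]: print(th,row(*push(th)))
"
```

```text
[-0.1413206  -0.0027602   0.09255295] [-1.06630231 -2.01846364  5.77341058]
85 [0.09, -0.28, -0.13, -0.3, 0.1, -0.2]
86 [0.0, -0.28, 0.12, -0.3, 0.1, -0.2]
87 [-0.08, -0.27, 0.37, -0.3, 0.1, -0.2]
```

Call:
jog_arm([
  [0,0,0.1,0,0,0],
  [0,0,0.2,0,0,0],
  [0,0,0.3,0,0,0],
  [0,0,0.3,0,0,0],
])

```text
time_s: 7.87
position: [0.4983, -0.086, 0.09]
tool_rot: [[0.954, -0.161, 0.254], [-0.157, -0.987, -0.035], [0.256, -0.006, -0.967]]
ft_force: [-7.4, -2.2, 13.2]
grip_width: 0.0002
gripper_force: 6.3
```

Call:
jog_arm([
  [0,0,0.1,0,0,0],
  [0,0,0.2,0,0,0],
  [0,0,0.2,0,0,0],
])

```text
time_s: 8.12
position: [0.4985, -0.086, 0.0896]
tool_rot: [[0.954, -0.16, 0.254], [-0.156, -0.987, -0.036], [0.257, -0.005, -0.966]]
ft_force: [-17.1, -1.5, 35.4]
grip_width: 0.0
gripper_force: 16.7
```

Call:
jog_arm([
  [0,0,-1,0,0,0],
  [0,0,-4,0,0,0],
  [0,0,-8,0,0,0],
  [0,0,-12,0,0,0],
  [0,0,-16,0,0,0],
  [0,0,-19,0,0,0],
  [0,0,-19,0,0,0],
  [0,0,-19,0,0,0],
], hand=1)

```text
time_s: 8.78
position: [0.4508, -0.0792, 0.2718]
tool_rot: [[0.953, -0.161, 0.255], [-0.157, -0.987, -0.035], [0.257, -0.006, -0.966]]
ft_force: [-0.4, -0.4, 0.0]
grip_width: 0.0854
gripper_force: 0.0
```

```bash
cat >> h.py <<'E'
def fcloud(im):
    h,w=im['depth'].shape; f=h/2/np.tan(np.radians(im['fovy']/2))
    v,u=np.mgrid[:h,:w]; a=u-im['cx'];b=v-im['cy'];r=np.hypot(a,b)+1e-9;th=r/f;d=im['depth']
    t=np.tan(np.minimum(th,1.5)); P=np.stack([a/r*t*d,b/r*t*d,d],-1)
    T=np.array(im['cam_to_world']); return P@T[:3,:3].T+T[:3,3],(im['depth']>0)&(th<1.4)
E
python3 -c "
from h import *
np.set_printoptions(precision=4,suppress=True)
s=env.observe();print(w2o(s['position']),s['ft_force'],s['q'])
im=env.get_image('wrist');save('f',im); P,ok=fcloud(im); Q=w2o(P); np.savez('w.npz',Q=Q,ok=ok)
z=Q[...,2]
m=ok&(Q[...,0]>-.12)&(Q[...,0]<0)&(abs(Q[...,1])<.14)&(z>.18)&(z<.215); q=Q[m]
print('lid',m.sum(),(q.min(0)+q.max(0))/2,np.ptp(q,axis=0),np.median(q,0))
c,r=cv2.minEnclosingCircle(q[:,:2].astype(np.float32)); print(c,r)
m=ok&(abs(z-.153)<.01)&(abs(Q[...,1])<.16)&(Q[...,0]<.05)&(Q[...,0]>-.13); q=Q[m]; print('tray',np.percentile(q,[.5,50,99.5],axis=0))
m=ok&(z<.1)&(z>.05)&(abs(Q[...,1])<.15)&(Q[...,0]<-.11)&(Q[...,0]>-.18); q=Q[m]; print('door',np.percentile(q,[1,50,99],axis=0)); print(np.polyfit(q[:,0],q[:,2],1))
"
```

```text
[-0.189  -0.0035  0.2718] [-0.4231 -0.3577  0.0378] [-27.788    4.0468  92.9937   5.3897  68.9752  70.2168]
lid 4154 [-0.06    0.0276  0.1971] [0.0617 0.0611 0.0148] [-0.0627  0.0266  0.2019]
(-0.059850793331861496, 0.027894126251339912) 0.03133400157094002
tray [[-0.1018 -0.1489  0.1503]
 [-0.0359 -0.0204  0.1539]
 [ 0.0461  0.1418  0.1608]]
door [[-0.1621 -0.1465  0.0775]
 [-0.1369 -0.0016  0.0883]
 [-0.1106  0.1465  0.0911]]
[-0.2192  0.0561]
```

View pics/f.png

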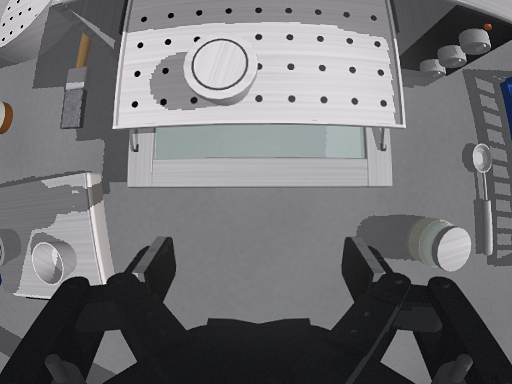

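Wrist view: the door is fully down with the tray out. The second mould's lid is at (221,65), which is oven (-60, 28) mm; the tray's right side is free. Next I'll move over the mould on the scale.

```bash
python3 -c "
from h import *
print(row([.4535-.05,.3375,.25],tool(0)))"
```

```text
[-11.58, -40.33, -0.64, -0.4, -14.7, -0.1]
```

Call:
jog_arm([
  [-11.6,-40.3,-0.6,-0.4,-14.7,0],
  [-11.6,-40.3,-0.6,-0.4,-14.7,0],
  [-11.6,-40.3,-0.6,-0.4,-14.7,0],
  [-11.6,-40.3,-0.6,-0.4,-14.7,0],
  [-11.6,-40.3,-0.6,-0.4,-14.7,0],
  [-11.6,-40.3,-0.6,-0.4,-14.7,0],
  [-11.6,-40.3,-0.6,-0.4,-14.7,0],
  [-11.6,-40.3,-0.6,-0.4,-14.7,0],
])

```text
time_s: 9.5
position: [0.4123, 0.2535, 0.2522]
tool_rot: [[0.987, -0.162, -0.003], [-0.162, -0.987, 0.0], [-0.003, 0.0, -1.0]]
ft_force: [1.0, -0.8, 0.2]
grip_width: 0.0855
gripper_force: 0.0
```

Call:
jog_arm([
  [0,0,0,0,0,0],
  [0,0,0,0,0,0],
])

```text
time_s: 9.67
position: [0.4124, 0.2531, 0.2521]
tool_rot: [[0.987, -0.158, -0.004], [-0.158, -0.988, 0.0], [-0.004, 0.0, -1.0]]
ft_force: [-0.0, -0.0, -0.7]
grip_width: 0.0858
gripper_force: 0.0
```

```bash
python3 -c "
from h import *
np.set_printoptions(precision=4,suppress=True)
s=env.observe();print(s['position'],s['q'])
im=env.get_image('wrist');save('g',im); P,ok=fcloud(im)
m=ok&(np.hypot(P[...,0]-.4535,P[...,1]-.3375)<.05)&(P[...,2]>.092)&(P[...,2]<.125); q=P[m]
print(len(q),np.median(q,0)); 
if len(q): print(cv2.minEnclosingCircle(q[:,:2].astype(np.float32)))
print(row([.4535,.3375,.25],tool(0)))"
```

```text
[0.4124 0.2531 0.2521] [ 17.4389  14.3208  81.9902   0.0772  83.8876 116.4982]
2846 [0.4534 0.3347 0.111 ]
((0.45263564586639404, 0.3367619514465332), 0.03123035840690136)
[2.63, -9.11, 0.23, 0.0, 0.2, -0.0]
```

Call:
jog_arm([
  [2.6,-8.9,0,0,0,0],
  [2.6,-8.9,0,0,0,0],
  [2.6,-8.9,2,0,0,0],
  [2.6,-8.9,5,0,0,0],
  [2.6,-8.9,8,0,0,0],
  [2.6,-8.9,8,0,0,0],
  [2.6,-8.9,8,0,0,0],
])

```text
time_s: 10.3
position: [0.4538, 0.3338, 0.1732]
tool_rot: [[0.986, -0.164, -0.003], [-0.164, -0.986, -0.0], [-0.003, 0.001, -1.0]]
ft_force: [0.7, -1.3, 1.1]
grip_width: 0.0855
gripper_force: 0.0
```

```bash
python3 -c "
from h import *
np.set_printoptions(precision=4,suppress=True)
print(row([.4527,.3365,.078],tool(0)))
im=env.get_image('wrist');save('g2',im)"
```

```text
[-0.12, -0.25, 9.52, 0.0, 0.2, -0.2]
```

View pics/g2.png

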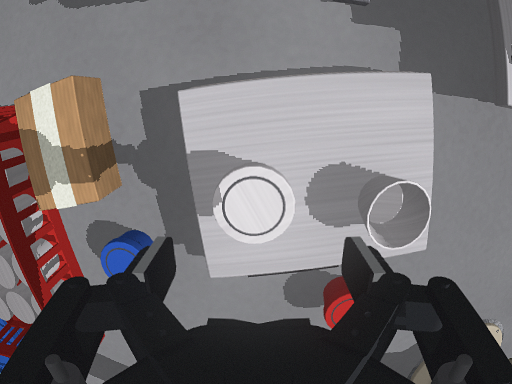

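The lidded mould is at (254,205), centred between the fingers; the empty one at (398,215) is clear of the right finger. I'll descend and grasp.

Call:
jog_arm([
  [-0.1,-0.25,3,0,0,0],
  [-0.1,-0.25,6,0,0,0],
  [-0.1,-0.25,8,0,0,0],
  [-0.1,-0.25,9.5,0,0,0],
  [-0.1,-0.25,9.5,0,0,0],
  [-0.1,-0.25,9.5,0,0,0],
])

```text
time_s: 10.85
position: [0.454, 0.338, 0.0805]
tool_rot: [[0.987, -0.163, 0.001], [-0.163, -0.987, 0.002], [0.001, -0.002, -1.0]]
ft_force: [0.2, 0.1, -0.1]
grip_width: 0.0853
gripper_force: 0.0
```

Call:
jog_arm([
  [0,0,0,0,0,0],
  [0,0,0,0,0,0],
  [0,0,0,0,0,0],
  [0,0,0,0,0,0],
  [0,0,0,0,0,0],
  [0,0,0,0,0,0],
], hand=0.5, newtons=25)

```text
time_s: 11.35
position: [0.4539, 0.3384, 0.0809]
tool_rot: [[0.987, -0.162, 0.003], [-0.162, -0.987, 0.003], [0.002, -0.003, -1.0]]
ft_force: [-1.2, -0.5, 6.8]
grip_width: 0.0613
gripper_force: 25.8
```

Call:
jog_arm([
  [0,0,-1,0,0,0],
  [0,0,-3,0,0,0],
  [0,0,-6,0,0,0],
  [0,0,-10,0,0,0],
  [0,0,-14,0,0,0],
  [0,0,-18,0,0,0],
  [0,0,-18,0,0,0],
])

```text
time_s: 11.93
position: [0.4547, 0.3388, 0.2683]
tool_rot: [[0.987, -0.161, 0.013], [-0.161, -0.987, 0.008], [0.012, -0.01, -1.0]]
ft_force: [0.4, 0.1, -0.5]
grip_width: 0.0605
gripper_force: 27.9
```

```bash
python3 -c "
from h import *
s=env.observe();print(s['position'],s['grip_width'],s['gripper_force'],s['ft_force'])
for p in ([-.1,-.08,.26],[-.062,-.08,.26],[-.062,-.08,.176]): print(row(o2w(p),tool(0)))"
```

```text
[0.45474145 0.338827   0.26834791] 0.060454664372387674 27.873686850070953 [ 0.3613756   0.12595219 -0.50194473]
[15.27, 48.96, 0.53, -0.6, -0.7, -0.1]
[19.07, 48.96, 0.57, -0.6, -0.7, -0.1]
[18.97, 49.04, 8.97, -0.6, -0.7, -0.1]
```

Call:
jog_arm([
  [0.5,1.5,0,0,0,0],
  [1.5,4.5,0,0,0,0],
  [2.5,8,0,0,0,0],
  [3.5,11.5,0,0,0,0],
  [4.5,15,0,0,0,0],
  [5.5,18.5,0,0,0,0],
  [6.5,22,0,0,0,0],
  [7.5,25.5,0,0,0,0],
])

```text
time_s: 12.6
position: [0.4854, 0.0724, 0.2595]
tool_rot: [[0.987, -0.162, 0.001], [-0.162, -0.987, 0.001], [0.0, -0.001, -1.0]]
ft_force: [1.1, -0.6, -1.2]
grip_width: 0.061
gripper_force: 27.8
```

Call:
jog_arm([
  [1.3,3.5,0.1,0,0,0],
  [2.6,7,0.1,0,0,0],
  [3.9,10.5,0.1,-0.3,0,0],
  [5.2,14,0.2,-0.6,-0.7,0],
  [6.5,17.5,0.3,-0.6,-0.7,0],
  [7.5,20.5,0.3,-0.6,-0.7,0],
  [8,22.5,0.3,-0.6,-0.7,0],
  [8,23.5,0.3,-0.6,-0.7,0],
])

```text
time_s: 13.27
position: [0.5267, -0.1734, 0.2553]
tool_rot: [[0.986, -0.164, -0.014], [-0.164, -0.986, -0.007], [-0.013, 0.01, -1.0]]
ft_force: [0.0, 0.7, -2.1]
grip_width: 0.0612
gripper_force: 27.9
```

```bash
python3 -c "
from h import *
s=env.observe();print(w2o(s['position']),s['grip_width'],s['gripper_force'],s['ft_force'])
for p in ([-.062,-.08,.26],[-.062,-.08,.176]): print(row(o2w(p),tool(0)))"
```

```text
[-0.09904924 -0.08429121  0.25531759] 0.061200178597501285 27.85396546125412 [ 0.03789295  0.67727246 -2.0703239 ]
[3.7, -0.44, -0.52, 0.5, 0.7, -0.2]
[3.8, -0.52, 7.88, 0.5, 0.7, -0.2]
```

Call:
jog_arm([
  [1.5,-0.4,-0.4,0.5,0.7,0],
  [3,-0.4,-0.4,0.5,0.7,0],
  [3.7,-0.4,0.5,0.5,0.7,0],
  [3.7,-0.4,2.5,0.5,0.7,0],
  [3.7,-0.4,4.5,0.5,0.7,0],
  [3.7,-0.4,6,0.5,0.7,0],
  [3.7,-0.4,7,0.5,0.7,0],
  [3.7,-0.4,7,0.5,0.7,0],
])

```text
time_s: 13.93
position: [0.5618, -0.1723, 0.1824]
tool_rot: [[0.987, -0.161, -0.005], [-0.161, -0.987, 0.002], [-0.005, -0.001, -1.0]]
ft_force: [-0.6, 0.8, -1.4]
grip_width: 0.0609
gripper_force: 27.9
```

```bash
python3 -c "
from h import *
s=env.observe();print(w2o(s['position']),s['grip_width'],s['gripper_force'],s['ft_force'])
for p in ([-.062,-.08,.176],[-.062,-.08,.172]): print(row(o2w(p),tool(0)))"
```

```text
[-0.06462423 -0.07762531  0.18242773] 0.06092554732405969 27.854959666728973 [-0.61877991  0.77347203 -1.36553478]
[0.27, 0.24, 0.64, -0.1, 0.3, -0.1]
[0.27, 0.24, 1.04, -0.1, 0.3, -0.1]
```

Call:
jog_arm([
  [0.2,0.1,0.3,0,0,0],
  [0.2,0.1,0.6,0,0,0],
  [0.2,0.1,0.75,0,0,0],
  [0.2,0.1,0.85,0,0,0],
  [0.2,0.1,0.85,0,0,0],
])

```text
time_s: 14.35
position: [0.5647, -0.1746, 0.1763]
tool_rot: [[0.987, -0.162, -0.001], [-0.162, -0.987, -0.0], [-0.0, 0.001, -1.0]]
ft_force: [0.7, -0.4, -1.4]
grip_width: 0.0611
gripper_force: 27.9
```

Call:
jog_arm([
  [0,0,0.1,0,0,0],
  [0,0,0.2,0,0,0],
  [0,0,0.25,0,0,0],
  [0,0,0.25,0,0,0],
])

```text
time_s: 14.68
position: [0.5646, -0.1746, 0.1735]
tool_rot: [[0.987, -0.162, -0.001], [-0.162, -0.987, -0.0], [-0.001, 0.0, -1.0]]
ft_force: [-0.6, -0.7, -1.6]
grip_width: 0.0608
gripper_force: 27.9
```

Call:
jog_arm([
  [0,0,0.1,0,0,0],
  [0,0,0.2,0,0,0],
  [0,0,0.2,0,0,0],
  [0,0,0.2,0,0,0],
])

```text
time_s: 15.02
position: [0.5647, -0.1747, 0.172]
tool_rot: [[0.987, -0.162, -0.0], [-0.162, -0.987, -0.001], [-0.0, 0.001, -1.0]]
ft_force: [-1.3, 0.5, 2.3]
grip_width: 0.0612
gripper_force: 28.0
```

Call:
jog_arm([
  [0,0,0,0,0,0],
  [0,0,0,0,0,0],
  [0,0,0,0,0,0],
  [0,0,-1,0,0,0],
  [0,0,-3,0,0,0],
  [0,0,-6,0,0,0],
  [0,0,-9,0,0,0],
  [0,0,-9,0,0,0],
], hand=0.95)

```text
time_s: 15.68
position: [0.5663, -0.1753, 0.2685]
tool_rot: [[0.987, -0.162, 0.009], [-0.162, -0.987, -0.006], [0.01, 0.004, -1.0]]
ft_force: [0.6, -0.7, 0.2]
grip_width: 0.0815
gripper_force: 0.0
```

```bash
python3 -c "
from h import *
np.set_printoptions(precision=4,suppress=True)
s=env.observe();print(w2o(s['position']),s['q'])
im=env.get_image('wrist');save('k',im); P,ok=fcloud(im); Q=w2o(P); z=Q[...,2]
for y0 in (.028,-.08):
  m=ok&(np.hypot(Q[...,0]+.062,Q[...,1]-y0)<.045)&(z>.18)&(z<.215); q=Q[m]; print(len(q),np.median(q,0),cv2.minEnclosingCircle(q[:,:2].astype(np.float32)))
"
```

```text
[-0.0597 -0.0799  0.2685] [-28.6162  24.7093  63.5081  -0.0393  91.1753  70.6814]
4120 [-0.0564  0.0234  0.202 ] ((-0.058924753218889236, 0.02739136852324009), 0.03138566389679909)
4986 [-0.0598 -0.08    0.2021] ((-0.06213366240262985, -0.08026645332574844), 0.031130196526646614)
```

View pics/k.png

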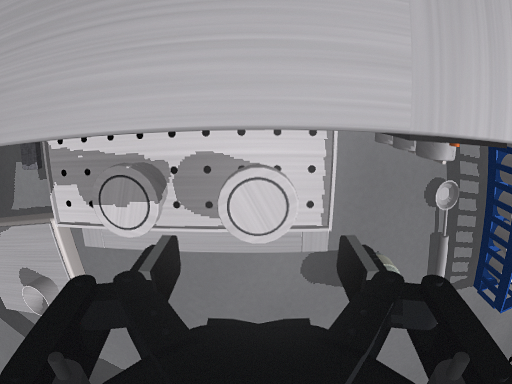

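Wrist view: both moulds stand upright on the tray at (125,200) and (258,207), 108 mm apart. Next I'll take the closed fingers, tilted, under the left part of the free edge, beyond the handle bar's end.

```bash
cat >> h.py <<'E'
def lift(th,y=.142,T=35,adv=0.):
    t=np.radians(th); tau=max(12,min(T,th)); R=tool(tau); Y=np.array([0,y,0])
    zt=Ro().T@R[:,2]; xt=Ro().T@R[:,0]
    if th>=tau: p=H+.16*dz(t)-.022*dx(t)+.02*zt-.011*xt
    else: p=H+.14*dz(t)-.022*dx(t)-.011*xt
    return o2w(p+Y),R
E
python3 -c "
from h import *
print(row(o2w([-.17,-.03,.29]),tool(15)),row(o2w([-.25,.142,.20]),tool(35)))
p=w2o(lift(86)[0]);print(p)
a=(o2w([-.25,.142,.20]),tool(35)); print(row(o2w([-.215,.142,.04]),tool(35),a),row(o2w(p+[0,0,-.008]),tool(35),a),row(*lift(86),a))"
```

```text
[-10.96, -4.94, -2.54, 0.2, 14.7, -0.1] [-19.04, -22.15, 6.37, 0.2, 34.7, -0.1]
[-0.15868403  0.142       0.04452225]
[-6.31, -0.0, 15.11, 0.0, 0.0, 0.0] [-1.9, 0.0, 18.63, 0.0, 0.0, 0.0] [-1.44, -0.0, 17.97, 0.0, 0.0, 0.0]
```

Call:
jog_arm([
  [-4,0,-2.5,0,5,0],
  [-8,-2,-2.5,0,10,0],
  [-11,-5,-2.5,0,15,0],
  [-14,-9,-1,0,21,0],
  [-17,-13,2,0,28,0],
  [-19,-17,5,0,34.7,0],
  [-19,-21,6.4,0,34.7,0],
  [-19,-22.1,6.4,0,34.7,0],
], hand=0)

```text
time_s: 16.4
position: [0.4129, 0.0424, 0.2093]
tool_rot: [[0.813, -0.164, 0.559], [-0.135, -0.986, -0.093], [0.566, -0.0, -0.824]]
ft_force: [1.1, -1.8, -0.7]
grip_width: 0.0002
gripper_force: 0.0
```

```bash
python3 -c "
from h import *
s=env.observe();print(w2o(s['position']),s['q'],np.array(s['tool_rot'])[:,2]); print(row(o2w([-.25,.142,.20]),tool(35)))"
```

```text
[-0.24593192  0.11054159  0.20930521] [-11.23320948  -2.15012844 117.92723993   2.04577062  29.75191884
  86.75709102] [ 0.55873145 -0.09290749 -0.82412825]
[-0.87, -3.14, 0.53, 0.1, 0.5, -0.2]
```

```bash
cat > kin.py <<'E'
from h import *
from scipy.optimize import fsolve
D=[((.2371,-.4959,.2307),(21.807,74.336,83.858)),((.5663,-.1753,.2685),(24.709,63.508,91.175)),((.4129,.0424,.2093),(-2.15,117.927,29.752)),
((.4508,-.0792,.2718),(4.047,92.994,68.975)),((.4124,.2531,.2521),(14.321,81.99,83.888)),((.5696,-.0997,.2817),(16.296,75.728,73.452))]
s,c=lambda a:np.sin(np.radians(a)),lambda a:np.cos(np.radians(a))
def rows(q):
    a,b,g=q[0],q[0]+q[1],sum(q)
    return [[1,s(a),s(b),c(b),s(g),0,c(g)],[0,c(a),c(b),-s(b),c(g),1,-s(g)]]
A=[];B=[]
for p,q in D: A+=rows(q);B+=[np.sqrt(p[0]**2+p[1]**2-.1185**2),p[2]]
X,res,rk,_=np.linalg.lstsq(np.array(A),np.array(B),rcond=1e-4)
if __name__=='__main__':
    print(X,rk,np.round((np.array(A)@X-B)*1000,1))
    for T in (20,25,30,35):
      for th in (86,70,50,35):
        p,R=lift(th,T=T); tau=max(12,min(T,th)); rad=np.sqrt(p[0]**2+p[1]**2-.1185**2)
        f=lambda u:np.array(rows([u[0],u[1],180-tau-u[0]-u[1]]))@X-[rad,p[2]]
        u=fsolve(f,[5,110]); print(T,th,np.round(w2o(p),3),np.round(u,1),'q5',round(180-tau-u.sum(),1),np.abs(f(u)).max()<1e-6)
E
python3 kin.py
```

```text
[-0.0061412   0.5197299   0.36053171  0.12350169  0.26493676  0.17481443
 -0.00372608] 7 [-0.8  0.3  1.   1.4  0.5  0.6 -1.2 -1.5  0.9 -1.  -0.3  0.3]
20 86 [-0.165  0.142  0.045] [ 27.2 108.7] q5 24.1 True
20 70 [-0.161  0.142  0.089] [ 22. 106.] q5 32.0 True
20 50 [-0.14   0.142  0.141] [18.4 99.7] q5 41.9 True
20 35 [-0.113  0.142  0.174] [18.  93.6] q5 48.4 True
25 86 [-0.163  0.142  0.044] [ 27.3 111.9] q5 15.8 True
25 70 [-0.159  0.142  0.089] [ 21.7 109.3] q5 24.0 True
25 50 [-0.138  0.142  0.141] [ 17.7 103. ] q5 34.3 True
25 35 [-0.111  0.142  0.174] [17. 97.] q5 41.0 True
30 86 [-0.161  0.142  0.044] [ 27.9 115. ] q5 7.1 True
30 70 [-0.157  0.142  0.089] [ 21.9 112.5] q5 15.7 True
30 50 [-0.136  0.142  0.141] [ 17.3 106.3] q5 26.4 True
30 35 [-0.109  0.142  0.174] [ 16.3 100.4] q5 33.3 True
35 86 [-0.159  0.142  0.045] [ 29. 118.] q5 -2.1 True
35 70 [-0.155  0.142  0.089] [ 22.5 115.6] q5 6.9 True
35 50 [-0.134  0.142  0.141] [ 17.3 109.6] q5 18.2 True
35 35 [-0.107  0.142  0.174] [ 16.  103.7] q5 25.3 True
```

```bash
python3 -c "
from kin import *
for tau,p in ((25,[-.23,.142,.2]),(25,[-.20,.142,.08]),(25,[-.20,.142,.042]),(25,[-.163,.142,.04])):
    w=o2w(p); rad=np.sqrt(w[0]**2+w[1]**2-.1185**2)
    f=lambda u:np.array(rows([u[0],u[1],180-tau-u[0]-u[1]]))@X-[rad,w[2]]
    u=fsolve(f,[5,110]); print(p,u,'q5',180-tau-u.sum(),row(w,tool(tau)))
"
```

```text
[-0.23, 0.142, 0.2] [  3.39864576 109.70969696] q5 41.891657285543474 [0.77, -3.15, 1.66, 0.1, -9.5, -0.2]
[-0.2, 0.142, 0.08] [ 20.20835132 115.39582552] q5 19.395823166985195 [-3.55, -3.16, 13.25, 0.1, -9.5, -0.2]
[-0.2, 0.142, 0.042] [ 25.7402762  117.34436061] q5 11.91536318597997 [-5.7, -3.16, 16.38, 0.1, -9.5, -0.2]
[-0.163, 0.142, 0.04] [ 27.88947629 112.13991874] q5 14.970604963441588 [-2.77, -3.18, 18.64, 0.1, -9.5, -0.2]
```

Call:
jog_arm([
  [0.8,-3.1,1.7,0,-7,0],
  [-0.6,-3.1,5.5,0,-9.5,0],
  [-2,-3.1,9,0,-9.5,0],
  [-3.5,-3.1,13,0,-9.5,0],
  [-4.8,-3.1,15.5,0,-9.5,0],
  [-5,-3.1,16.6,0,-9.5,0],
  [-5,-3.1,16.6,0,-9.5,0],
  [-5,-3.1,16.6,0,-9.5,0],
])

```text
time_s: 17.07
position: [0.4737, 0.0624, 0.046]
tool_rot: [[0.895, -0.163, 0.416], [-0.148, -0.987, -0.07], [0.422, 0.001, -0.907]]
ft_force: [-0.4, 0.8, 0.9]
grip_width: -0.0002
gripper_force: 0.0
```

```bash
python3 -c "
from h import *
s=env.observe();print(w2o(s['position']),s['q'],s['ft_force']); print(row(o2w([-.163,.142,.041]),tool(25)))
print(row(*lift(86,T=25)))
a=lift(86,T=25)
for th in range(83,55,-3): print(th,row(*lift(th,T=25),a))"
```

```text
[-0.18911202  0.13991522  0.04603794] [ -5.87194131  24.3685205  117.62618921  -6.85389147  13.19637878
  99.84586612] [-0.43075768  0.79000924  0.92257889]
[2.15, -0.22, 1.56, 0.2, 0.1, -0.2]
[2.33, -0.22, 1.26, 0.2, 0.1, -0.2]
83 [0.33, -0.0, -0.78, 0.0, 0.0, 0.0]
80 [0.69, -0.0, -1.54, 0.0, 0.0, 0.0]
77 [1.1, -0.0, -2.28, 0.0, 0.0, 0.0]
74 [1.54, -0.0, -3.0, 0.0, 0.0, 0.0]
71 [2.02, 0.0, -3.7, 0.0, 0.0, 0.0]
68 [2.54, -0.0, -4.37, 0.0, 0.0, 0.0]
65 [3.09, -0.0, -5.01, 0.0, 0.0, 0.0]
62 [3.67, -0.0, -5.62, 0.0, 0.0, 0.0]
59 [4.29, -0.0, -6.2, 0.0, 0.0, 0.0]
56 [4.93, -0.0, -6.75, 0.0, 0.0, 0.0]
```

Call:
jog_arm([
  [0.7,-0.1,1.0,0,0,0],
  [1.3,-0.2,1.5,0,0,0],
  [1.8,-0.2,1.5,0,0,0],
  [2.1,-0.2,1.5,0,0,0],
  [2.1,-0.2,1.5,0,0,0],
])

```text
time_s: 17.48
position: [0.4992, 0.0602, 0.042]
tool_rot: [[0.894, -0.163, 0.417], [-0.148, -0.987, -0.07], [0.423, 0.001, -0.906]]
ft_force: [-0.7, -0.1, -1.8]
grip_width: 0.0002
gripper_force: 0.8
```

```bash
python3 -c "
from h import *
s=env.observe();print(w2o(s['position']),s['q'],s['ft_force']); print(row(*lift(86,T=25)))"
```

```text
[-0.16355022  0.14189374  0.04196002] [ -5.80040845  26.32934257 114.14946578  -6.29032293  14.65175911
  99.32141845] [-0.66402355 -0.11487608 -1.82847333]
[0.19, -0.01, -0.19, 0.2, -0.0, -0.2]
```

Now about to touch. I'll raise the door along its arc, slowly.

Call:
jog_arm([
  [0.2,0,-0.2,0,0,0],
  [0.4,0,-0.5,0,0,0],
  [0.55,0,-0.9,0,0,0],
  [0.75,0,-1.3,0,0,0],
])

```text
time_s: 17.82
position: [0.4989, 0.0602, 0.0562]
tool_rot: [[0.896, -0.163, 0.414], [-0.148, -0.987, -0.07], [0.42, 0.001, -0.908]]
ft_force: [-6.1, 0.9, -6.9]
grip_width: 0.0001
gripper_force: 4.1
```

```bash
python3 -c "
from h import *
s=env.observe();print(w2o(s['position']),s['ft_force']); print(row(*lift(82,T=25)))"
```

```text
[-0.16388183  0.14185632  0.05622245] [-6.14656835  0.88083246 -6.9134463 ]
[0.06, -0.01, 0.08, 0.2, 0.2, -0.1]
```

Call:
jog_arm([
  [0.3,0,-0.5,0,0,0],
  [0.7,0,-1.2,0,0,0],
  [1.1,0,-1.9,0,0,0],
  [1.6,0,-2.6,0,0,0],
  [2.1,0,-3.3,0,0,0],
  [2.65,0,-3.95,0,0,0],
  [3.2,0,-4.55,0,0,0],
  [3.85,0,-5.15,0,0,0],
])

```text
time_s: 18.48
position: [0.5121, 0.0581, 0.1195]
tool_rot: [[0.895, -0.163, 0.414], [-0.148, -0.987, -0.07], [0.42, 0.001, -0.907]]
ft_force: [-4.0, 1.0, -6.8]
grip_width: 0.0
gripper_force: 3.4
```

```bash
python3 -c "
from h import *
s=env.observe();print(w2o(s['position']),s['ft_force']); print(row(*lift(59,T=25)))
a=lift(59,T=25)
for th in range(56,10,-3): print(th,row(*lift(th,T=25),a))"
```

```text
[-0.15054614  0.14190278  0.11946445] [-3.99805852  0.95307764 -6.82494411]
[0.02, -0.01, 0.09, 0.2, 0.2, -0.1]
56 [0.64, -0.0, -0.55, 0.0, 0.0, 0.0]
53 [1.32, -0.0, -1.06, 0.0, 0.0, 0.0]
50 [2.02, -0.0, -1.54, 0.0, 0.0, 0.0]
47 [2.74, -0.0, -1.98, 0.0, 0.0, 0.0]
44 [3.48, -0.0, -2.38, 0.0, 0.0, 0.0]
41 [4.25, -0.0, -2.74, 0.0, 0.0, 0.0]
38 [5.03, -0.0, -3.06, 0.0, 0.0, 0.0]
35 [5.83, -0.0, -3.34, 0.0, 0.0, 0.0]
32 [6.64, -0.0, -3.58, 0.0, 0.0, 0.0]
29 [7.46, -0.0, -3.77, 0.0, 0.0, 0.0]
26 [8.29, -0.0, -3.92, 0.0, 0.0, 0.0]
23 [9.06, -0.0, -4.07, 0.0, -2.0, -0.0]
20 [9.8, -0.0, -4.2, 0.0, -5.0, -0.0]
17 [10.55, -0.0, -4.29, 0.0, -8.0, -0.0]
14 [11.3, -0.0, -4.34, 0.0, -11.0, 0.0]
11 [12.05, -0.0, -4.33, 0.0, -13.0, -0.0]
```

Tracking is excellent; continuing.

Call:
jog_arm([
  [0.65,0,-0.5,0,0,0],
  [1.35,0,-1.0,0,0,0],
  [2.05,0,-1.45,0,0,0],
  [2.75,0,-1.9,0,0,0],
  [3.5,0,-2.3,0,0,0],
  [4.25,0,-2.65,0,0,0],
  [5.05,0,-3.0,0,0,0],
  [5.85,0,-3.25,0,0,0],
])

```text
time_s: 19.15
position: [0.5508, 0.0519, 0.1735]
tool_rot: [[0.895, -0.163, 0.414], [-0.148, -0.987, -0.07], [0.42, 0.001, -0.908]]
ft_force: [-7.5, 1.0, -4.4]
grip_width: 0.0003
gripper_force: 4.2
```

```bash
python3 -c "
from h import *
s=env.observe();print(w2o(s['position']),s['ft_force']);
for th in range(35,-4,-3): print(th,row(*lift(th,T=25)))"
```

```text
[-0.11129958  0.14192485  0.17353322] [-7.46664955  0.95602579 -4.43348592]
35 [0.0, -0.01, -0.01, 0.1, 0.2, -0.1]
32 [0.82, -0.01, -0.25, 0.1, 0.2, -0.1]
29 [1.64, -0.01, -0.45, 0.1, 0.2, -0.1]
26 [2.47, -0.01, -0.6, 0.1, 0.2, -0.1]
23 [3.24, -0.01, -0.75, 0.1, -1.8, -0.1]
20 [3.98, -0.02, -0.88, 0.1, -4.8, -0.1]
17 [4.73, -0.02, -0.98, 0.1, -7.8, -0.2]
14 [5.48, -0.02, -1.03, 0.1, -10.8, -0.2]
11 [6.23, -0.02, -1.02, 0.1, -12.8, -0.2]
8 [6.96, -0.02, -0.94, 0.1, -12.8, -0.2]
5 [7.7, -0.02, -0.82, 0.1, -12.8, -0.2]
2 [8.42, -0.03, -0.66, 0.1, -12.8, -0.2]
-1 [9.14, -0.03, -0.46, 0.1, -12.8, -0.2]
```

Call:
jog_arm([
  [0.8,0,-0.25,0,0,0],
  [1.65,0,-0.45,0,0,0],
  [2.45,0,-0.6,0,0,0],
  [3.25,0,-0.75,0,-1.8,0],
  [4,0,-0.9,0,-4.8,0],
  [4.75,0,-1,0,-7.8,0],
  [5.5,0,-1.05,0,-10.8,0],
  [6.1,0,-1,0,-12.8,0],
])

```text
time_s: 19.82
position: [0.6016, 0.0436, 0.2088]
tool_rot: [[0.965, -0.163, 0.204], [-0.159, -0.987, -0.035], [0.206, 0.001, -0.978]]
ft_force: [-8.7, 1.5, -0.2]
grip_width: -0.0002
gripper_force: 4.3
```

```bash
python3 -c "
from h import *
s=env.observe();print(w2o(s['position']),s['ft_force']);
for th in (11,9,7,5,4,3,2,1,0,-1): print(th,row(*lift(th,T=25)))"
```

```text
[-0.05981072  0.14186923  0.2088428 ] [-8.68821213  1.5005162  -0.21303336]
11 [0.07, -0.01, 0.01, 0.1, 0.1, -0.2]
9 [0.57, -0.01, -0.05, 0.1, 0.1, -0.2]
7 [1.06, -0.02, -0.1, 0.1, 0.1, -0.2]
5 [1.55, -0.02, -0.12, 0.1, 0.1, -0.2]
4 [1.8, -0.02, -0.13, 0.1, 0.1, -0.2]
3 [2.05, -0.02, -0.13, 0.1, 0.1, -0.2]
2 [2.29, -0.02, -0.13, 0.1, 0.1, -0.2]
1 [2.54, -0.02, -0.12, 0.1, 0.1, -0.2]
0 [2.79, -0.02, -0.11, 0.1, 0.1, -0.2]
-1 [3.04, -0.02, -0.1, 0.1, 0.1, -0.2]
```

Last stretch, slower.

Call:
jog_arm([
  [0.4,0,-0.05,0,0,0],
  [0.8,0,-0.1,0,0,0],
  [1.2,0,-0.1,0,0,0],
  [1.5,0,-0.1,0,0,0],
  [1.8,0,-0.1,0,0,0],
  [2.0,0,-0.1,0,0,0],
  [2.2,0,-0.1,0,0,0],
  [2.35,0,-0.1,0,0,0],
])

```text
time_s: 20.48
position: [0.624, 0.04, 0.2148]
tool_rot: [[0.965, -0.163, 0.207], [-0.159, -0.987, -0.035], [0.21, 0.001, -0.978]]
ft_force: [-7.6, 1.6, -1.3]
grip_width: -0.0002
gripper_force: 3.5
```

Call:
jog_arm([
  [0.1,0,0,0,0,0],
  [0.2,0,0,0,0,0],
  [0.3,0,0,0,0,0],
  [0.3,0,0,0,0,0],
])

```text
time_s: 20.82
position: [0.6269, 0.0395, 0.2153]
tool_rot: [[0.965, -0.163, 0.207], [-0.159, -0.987, -0.035], [0.21, 0.001, -0.978]]
ft_force: [-5.4, 2.2, -3.0]
grip_width: -0.0001
gripper_force: 3.0
```

```bash
python3 -c "
from h import *
s=env.observe();print(w2o(s['position']),s['ft_force']);
for th in (2,1,0,-1): print(th,row(*lift(th,T=25)))"
```

```text
[-0.03422543  0.14183134  0.21525989] [-5.37159551  2.24325708 -3.00478154]
2 [-0.34, -0.02, -0.03, 0.1, -0.1, -0.2]
1 [-0.09, -0.02, -0.03, 0.1, -0.1, -0.2]
0 [0.15, -0.02, -0.01, 0.1, -0.1, -0.2]
-1 [0.4, -0.02, 0.0, 0.1, -0.1, -0.2]
```

Call:
jog_arm([
  [0.07,0,0,0,0,0],
  [0.14,0,0,0,0,0],
  [0.2,0,0,0,0,0],
  [0.2,0,0,0,0,0],
])

```text
time_s: 21.15
position: [0.6271, 0.0395, 0.2152]
tool_rot: [[0.966, -0.163, 0.202], [-0.159, -0.987, -0.035], [0.205, 0.001, -0.979]]
ft_force: [-13.8, 2.3, -0.8]
grip_width: -0.0
gripper_force: 7.4
```

Call:
jog_arm([
  [0.07,0,0,0,0,0],
  [0.14,0,0,0,0,0],
  [0.14,0,0,0,0,0],
])

```text
time_s: 21.4
position: [0.6272, 0.0395, 0.2152]
tool_rot: [[0.966, -0.163, 0.199], [-0.159, -0.987, -0.034], [0.202, 0.002, -0.979]]
ft_force: [-20.9, 1.9, 1.7]
grip_width: 0.0004
gripper_force: 10.5
```

At the stop: the force is rising with no motion. I'll back away and verify.

Call:
jog_arm([
  [-1,0,0,0,0,0],
  [-3,0,0,0,0,0],
  [-6,0,-2,0,0,0],
  [-9,0,-6,0,0,0],
  [-12,0,-10,0,0,0],
  [-14,0,-12,0,0,0],
  [-14,0,-12,0,0,0],
  [-14,0,-12,0,0,0],
])

```text
time_s: 22.07
position: [0.4709, 0.0654, 0.3068]
tool_rot: [[0.963, -0.163, 0.217], [-0.159, -0.987, -0.036], [0.22, 0.001, -0.976]]
ft_force: [0.6, -0.3, -0.1]
grip_width: 0.0003
gripper_force: 0.0
```

```bash
python3 -c "
from h import *
np.set_printoptions(precision=4,suppress=True)
im=env.get_image('wrist'); P,ok=fcloud(im); Q=w2o(P)
for n,C,k in (('wrist',Q,ok),):
  m=k&(abs(Q[...,1])<.1)&(C[...,0]>-.08)&(C[...,0]<-.05)&(C[...,2]>.2)&(C[...,2]<.24);print('bar',m.sum(),np.median(C[m],0) if m.any() else '')
im2=env.get_image('scene'); q=w2o(cloud(im2)[im2['depth']>0])
m=(abs(q[:,1])<.115)&(q[:,0]>-.08)&(q[:,0]<-.045)&(q[:,2]>.2)&(q[:,2]<.24);print('bar',m.sum(),np.median(q[m],0))
cv2.imwrite('pics/z.png',cv2.cvtColor(np.vstack([im['frame'][:280],im2['frame'][100:380]]),cv2.COLOR_RGB2BGR))
"
```

```text
bar 2358 [-0.0654  0.0228  0.2286]
bar 197 [-0.0602  0.0154  0.228 ]
```

View pics/z.png

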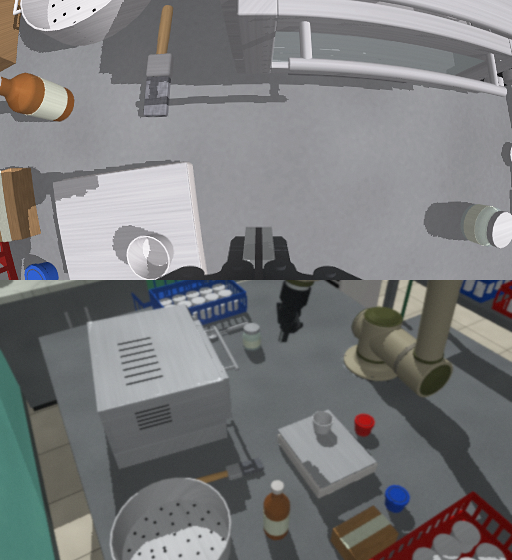

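The door is shut: the handle bar is back at its initial reading, -60/228 mm. The empty mould is still on the scale at (150,257), and the robot is clear.

```bash
python3 -c "
from h import *
print(env.close_job())"
```

```text
the job is handed in; nothing more can be done
None
```

The job is handed in: the filled mould stands upright on the tray, about 46 mm clear of the one already there. The door is pushed fully shut with both inside, and the empty mould is still on the scale.

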